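# Pack the stapler and the lift-out tray into the craft kit box

### The job

Pack the craft kit box with the heavy part lowest: lay the stapler flat in its matching nest in the bottom of the box, base down, and let go of it; then set the lift-out tray on top of it, level and fully down inside the box. Lower both into place without dropping them, and leave the paint jar and the glue stick lying in their own nests.

Things in the scene. Friction and masses are not known exactly. Their poses are not given: they have to be found in the camera images.
- kit_box: Open wooden box, fixed; outside 214 (its x) x 174 (y) x 72 high, inside 200 x 160. Origin: centre of its underside, z up. A blue insert with nests 10 deep lies in it (insert top 16, nest floors 6 above the table). A 16 x 16 block in each inner corner, top 56 above the table, carries the tray. Empty, not for the stapler: round nest 43 across at x 68, y -36; trough 104 x 16 at x -30, y -56.
- stapler_nest (a point): Over the centre of the stapler's nest: where the stapler's middle is once it lies on the nest floor (24.5 above the table, 18.5 above the nest floor). The nest is 122 long (x, as the box's x) and 40 wide (y), with a finger scoop 40 x 19 in the middle of each long side.
- tray_seat (a point): On the box's centre line, 114 above the table: where the middle of the tray's handle is once the tray lies on the four corner blocks. Axes as the box's.
- stapler_middle (a point): Centre of the loose stapler (black base, dark blue arm, 0.14 kg), half-way up, 18.5 above its flat underside. x along its length (114), z up. Base 32 wide and 7 thick; the arm above is 20 wide (y), from 22 to 37 above the underside, and does not move: take it across there. Fits its nest either way round with 4 to spare on every side.
- tray_handle (a point): Middle of the loose tray's handle bar: along the tray's x, 110 long, 9 thick (y), 51 to 66 above the tray's underside, this point 58 above it; z up. Tray: pale wood, 190 (x) x 150 (y), walls 28 high, 0.2 kg; the shells and pegs in it do not move. It enters the box either way round, long side along long side, with 5 to spare on every side, and then stands 12 above the rim.
- stapler: The stapler; origin under its middle.
- lift_tray: The lift-out tray; origin at the centre of its underside.
- jar_middle (a point): Centre of the loose paint jar, white with a gold spot on the lid, 46 across, 46 high, standing in its round nest 50 across (box x 68, y 36); its top is 52 above the table, 4 below the packed tray. Stays there.
- stick_middle (a point): Centre of the loose cream-white glue stick, 98 long (its y) and 11 thick, lying in the trough 104 x 16 at x -30, y +56 of the box. Stays there.
Mind the look-alikes: they are no part of the job. There is more than one size of the stapler; the job needs the largest.

How it is judged:
On the way:
1. the stapler lies flat in its nest, let go (horizontal distance between stapler_middle and stapler_nest below 0.009 m and z of stapler_middle in the frame of kit_box below 0.0285 m and angle between stapler_middle's own z axis and vertical below 0.08 rad and angle between the x axis of stapler_middle and the x axis of stapler_nest, either way round below 0.15 rad and contact force between the fingers and stapler below 0.1 N), for 0.2 s.
At the end, for the whole second after the job is handed in: Stapler flat on its nest's floor (within 9 mm of centre, at most 4 mm high, along the nest); tray level on its four blocks in the box (within 11 mm of centre, at most 4 mm high, in line); both let go and at rest; paint jar and glue stick moved no more than 20 mm (all of step 1 and horizontal distance between tray_handle and tray_seat below 0.011 m and z of tray_handle in the frame of tray_seat below 0.004 m and angle between tray_handle's own z axis and vertical below 0.05 rad and angle between the x axis of tray_handle and the x axis of tray_seat, either way round below 0.12 rad and distance of each of jar_middle, stick_middle from where it was at the start of the episode below 0.02 m and contact force between the fingers and lift_tray below 0.1 N and linear speed of each of stapler, lift_tray below 0.02 m/s); the robot touches nothing.
It fails at once if the stapler is dropped (falls freely faster than 0.7 m/s, about 25 mm) (contact force between the fingers and stapler below 0.1 N and linear speed of stapler above 0.7 m/s).
It fails at once if the tray is dropped (falls freely faster than 0.7 m/s, about 25 mm) (contact force between the fingers and lift_tray below 0.1 N and linear speed of lift_tray above 0.7 m/s).
It also fails if it takes over 59 s, if anything falls off the work surface, if the arm or the gripper's body presses on something with over 40 N, if the wrist force passes 120 N, or if a joint passes its speed limit or range.

### The arm

A 6-joint arm with a two-finger parallel gripper is mounted at the origin on the work surface; the furniture and walls round the work are solid. World frame = base frame: x ahead of the robot, y to its left, z up, the work surface at z = 0. Lengths are in m, angles in rad, forces in N, time in s.
With the tool pointing down it reaches from about 0.25 to 0.725 m from the base axis. Payload 4 kg.
Tool frame: the origin (TCP) lies midway between the tips of the shut fingers; the grasp point (between the pads) lies env.grip_point_offset behind it (env.grip_point_offset is the distance from the TCP to the grasp point, in m); z points along the fingers, y is the line along which they close (so a half turn about z gives the same grasp; the last joint's range is limited). The gripper opens to 85 mm and grips with 20 to 120 N. Pads are 22 mm wide; open, the fingers measure 114 mm over their backs; the gripper's body (76 mm by 85 mm) begins 54 mm behind the grasp point. The pads swing forward as they close: fully open they stand 13 mm farther back than shut.
Start: joints at [-1.325, 0.241, 0.005, 1.335, 0, 1.571], TCP at [0.122, -0.485, 0.231] pointing down, gripper open.
Joint ranges: [-2.72, 2.72], [-1.05, 1.87], [-1.09, 1.28], [-1.99, 2.15], [-1.42, 1.44], [-3.14, 3.14]. Speed limits (rad/s): [2.79, 2.79, 3.14, 3.14, 3.14, 3.14].

### API

Orientations are given as a unit quaternion [w, x, y, z].
In Python, from bench import env gives the robot as it stands.
- The arm moves only by the tool jog_arm, never from a script. Its argument "moves" is a list that holds one entry, the list of rows, each a list of 7 numbers: the shift along the tool's x, y, z in cm, then the turn, a rotation vector about the tool's x, y, z in degrees, then the closure, from 0 (fully open) to 1 (shut). In form: [[[x, y, z, ax, ay, az, grip], ...]]. A call has 1 to 20 rows; each row is the pose to reach, as a shift and turn from the pose commanded when the call began, along the tool's axes at that moment; what a row does not reach only later rows make up. A row lasts 1/8 s, in which the tool goes at most 62.5 mm and 10.7 degrees, less where a joint would pass 70% of its speed; a pose out of reach is approached as far as the arm can. A call with a gripper value outside its range is refused whole. The fingers move at their own pace and stop on an object; "squeeze" is the grip in N (left out, the last holds). Time passes only in rows, so rows that repeat a pose let the fingers close. It gives the time, the measured TCP pose, the force, the opening and the grip force at its end, in the units of the state.
- env.get_state(): the state, without advancing time (a new reading comes with each control period).
- env.read_camera(name): name is "scene" or "top"; returns a dict with "image" (400x640x3 uint8, red, green, blue), "depth" (400x640 float32, m along the optical axis (not along the pixel's ray), 0 where there is no reading), "fx", "fy", "cx", "cy" (pixels), "k1" (the pictures are not rectified: a ray, as slopes to the right and down, at radius r is drawn at 1 + k1 r^2 times it, then the intrinsics apply), "origin" and "attitude" of the camera in the world. Camera axes: x right, y up, looking along -z (the intrinsics and any distortion apply to the point x, -y, -z); pixel columns grow to the right and rows downward; lengths in m; the calibration is good to about 2 mm. A picture is of the moment at which its call begins.
- env.finish_job(): hands the job in; it is judged then, once.
The state is a dict: "time_s": time; "joint_positions": joint angles; "joint_velocities": joint speeds; "effort": joint torques, N m; "position": TCP position; "eef_rot": TCP orientation; "wrist_force": force on the tool from outside, world axes, zero at the start; "wrist_torque": the same for the moment, N m; "gripper_width": opening from 0.0 (shut) to 1.0 (fully open); "gripper_force": force on a finger pad.
Only numpy, scipy, OpenCV 4.12 (cv2) and the standard library are available. Lean on these libraries where they do the work, as an engineer would, in place of code of your own. Each camera call takes 0.05 s, during which the arm holds its last target. There are 200 camera calls.

## Working session

There is one attempt and no reset: what is moved stays moved. The work goes in short steps, Python scripts to look and compute and a tool call to move; the robot and the scene stay as the last step left them, time stands still between calls to the robot, and variables do not carry over. Pictures are saved under pics/ and viewed, at most 10 in all, crops included, and the job is handed in when it is done.

Besides the shell and the picture viewer there is one more tool, called after "Call:" as name(argument=value, ...) on one line, values as JSON. jog_arm: Moves the arm, as the interface text tells. Its arguments: {"type":"object","properties":{"moves":{"type":"array","items":{"type":"array","items":{"type":"array","items":{"type":"number"}}}},"squeeze":{"type":"number"}},"required":["moves"]}

```bash
mkdir -p pics; cat > h.py <<'E'
import numpy as np, cv2
from bench import env
from scipy.spatial.transform import Rotation as R
def rot(q): return R.from_quat([q[1],q[2],q[3],q[0]])
def attm(c):
    a=np.array(c["attitude"],float)
    return a if a.shape==(3,3) else rot(a).as_matrix()
def world(c,uv,d=None,z=None):
    """pixels -> world with depth d or on plane z"""
    uv=np.atleast_2d(uv).astype(float)
    K=np.array([[c["fx"],0,c["cx"]],[0,c["fy"],c["cy"]],[0,0,1.]])
    n=cv2.undistortPoints(uv[:,None],K,np.array([c["k1"],0,0,0.]))[:,0]
    ray=np.c_[n[:,0],-n[:,1],-np.ones(len(n))]@attm(c).T
    o=np.array(c["origin"])
    s=np.asarray(d) if d is not None else (z-o[2])/ray[:,2]
    return o+ray*np.reshape(s,(-1,1))
def cloud(c):
    v,u=np.mgrid[0:400,0:640]
    P=world(c,np.c_[u.ravel(),v.ravel()],d=c["depth"].ravel())
    P[c["depth"].ravel()==0]=np.nan
    return P.reshape(400,640,3)
E
python3 - <<'E'
from h import *
for n in("top","scene"):
    c=env.read_camera(n); cv2.imwrite(f"pics/{n}0.png",c["image"][:,:,::-1]); np.savez(f"{n}0.npz",**c)
    print(n,c["origin"],c["attitude"],c["fx"],c["k1"])
print(env.grip_point_offset,env.get_state())
E
```

```text
top [ 0.3152685  -0.01201372  1.03996259] [-0.7042509  -0.05659475  0.04046886  0.70653378] 456.17177196989667 -0.03584182089682262
scene [-0.17832385  0.52181379  0.63787578] [-0.39585484 -0.19718677  0.42072484  0.79209023] 428.8268673562487 -0.11134610024054119
0.0187 {'time_s': 0.1, 'joint_positions': array([-1.32502111e+00,  2.41351760e-01,  3.85643335e-03,  1.33521903e+00,
       -4.05829731e-05,  1.57080244e+00]), 'joint_velocities': array([-7.62039544e-04, -3.01137477e-05,  1.54528549e-03,  1.97623094e-04,
        3.28238616e-03,  4.22483922e-04]), 'effort': array([-2.07714998e-03, -3.73137474e+01,  2.53010130e+01,  1.08867590e-02,
       -1.58449525e-04,  1.53585620e-05]), 'position': array([ 0.12150236, -0.48441995,  0.23049398]), 'eef_rot': array([-9.49293057e-04,  9.92458731e-01,  1.22575477e-01, -1.37695764e-04]), 'wrist_force': array([ 0.040743  , -0.05009305,  0.16308108]), 'wrist_torque': array([-0.02001922,  0.03820068,  0.02939531]), 'gripper_force': 0.0, 'gripper_width': 0.9980681342656919}
```

View pics/top0.png

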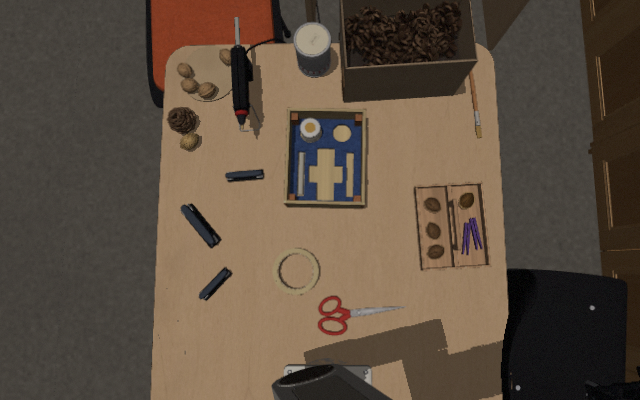

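View pics/scene0.png

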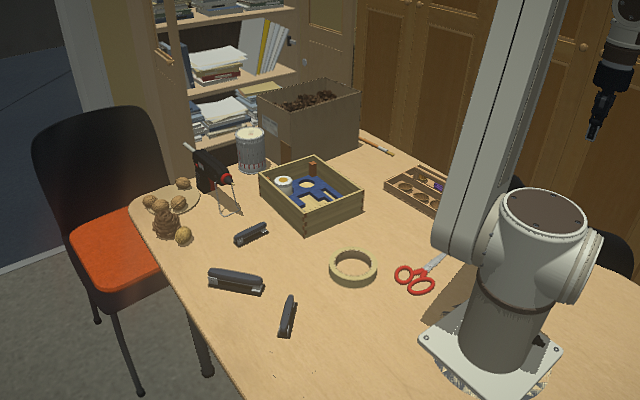

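The top view shows the largest stapler at about (200,226), the box at (326,157) with the jar at (310,128) and the stick at (301,173), and the tray at (451,226). The box's x axis points up in the image. The cross-shaped stapler nest is at about (325,175).

```bash
cat > m.py <<'E'
from h import *
def box2(P):
    (c,s,a)=cv2.minAreaRect(P[:,:2].astype(np.float32)*1000); 
    if s[0]<s[1]: s=s[::-1]; a+=90
    return np.round(c,1),np.round(s,1),round((a+90)%180-90,1)
if __name__=="__main__":
    c=dict(np.load("top0.npz")); P=cloud(c); 
    def reg(x0,x1,y0,y1,zl,zh):
        m=np.zeros((400,640),bool); m[y0:y1,x0:x1]=1
        return P[m&(P[...,2]>zl)&(P[...,2]<zh)]
    print("table z",np.nanmedian(P[250:280,240:260,2]))
    for n,a in dict(stap_all=(170,225,195,255,.004,.06),stap_arm=(170,225,195,255,.024,.06),st2=(220,270,160,190,.004,.06),st3=(190,240,260,305,.004,.06),
      rim=(275,380,100,215,.062,.085),tray=(405,500,170,280,.008,.04),traywall=(405,500,170,280,.022,.034),handle=(405,500,170,280,.045,.09)).items():
        q=reg(*a); print(n,len(q),box2(q) if len(q)>3 else "",np.round(np.percentile(q[:,2],[5,50,95]),4) if len(q) else "")
    # nest by colour: pale in insert, plane z=.006
    hsv=cv2.cvtColor(c["image"],cv2.COLOR_RGB2HSV); 
    m=np.zeros((400,640),np.uint8); m[115:200,294:360]=(hsv[115:200,294:360,0]<40)*255
    n,l,s,ce=cv2.connectedComponentsWithStats(m)
    for i in range(1,n):
        if s[i,4]>60: 
            v,u=np.nonzero(l==i); print(s[i],ce[i],box2(world(c,np.c_[u,v],z=.006)))
    # dark mask stapler
    m=np.zeros((400,640),bool); m[195:255,170:225]=hsv[195:255,170:225,2]<90
    v,u=np.nonzero(m); print("dark",box2(world(c,np.c_[u,v],z=.03)))
    crop=lambda y0,y1,x0,x1:cv2.resize(c["image"][y0:y1,x0:x1,::-1],(390,390),interpolation=cv2.INTER_CUBIC)
    cv2.imwrite("pics/crops.png",np.hstack([crop(105,215,270,380),crop(175,275,400,500)]))
E
python3 m.py
```

```text
table z -0.0008135606165222686
stap_all 692 (array([401.4, 298.7]), array([120.6, 119.7]), 1.1) [0.0046 0.0326 0.0384]
stap_arm 446 (array([401.9, 288. ]), array([112. ,  23.9]), 39.5) [0.0267 0.0354 0.0387]
st2 338 (array([510.8, 193.2]), array([102.5,  51.1]), -69.5) [0.0045 0.0248 0.0301]
st3 370 (array([275.1, 252.4]), array([111. ,  86.6]), -88.8) [0.0045 0.025  0.0298]
rim 1250 (array([550.5,   1.1]), array([216.1, 174.4]), -1.5) [0.0655 0.0711 0.0743]
tray 2513 (array([ 400.4, -279.9]), array([188.8, 153.4]), 3.0) [0.0088 0.0182 0.0297]
traywall 975 (array([ 400.4, -280.1]), array([188.9, 153. ]), 3.0) [0.0232 0.0274 0.0305]
handle 282 (array([ 400., -279.]), array([107.6,  10.4]), 3.6) [0.0529 0.0645 0.068 ]
[294 115  66  28 724] [317.92265193 124.68232044] (array([630.1,  -1. ]), array([153. ,  65.5]), 89.5)
[333 125  18  17 256] [341.5       132.8203125] (array([618.9, -36.4]), array([39.7, 38.6]), 89.5)
[ 308  148   35   52 1201] [325.16069942 173.62531224] (array([523.1,   2.5]), array([120. ,  78.4]), -0.5)
[297 152   8  44 288] [300.56944444 173.64236111] (array([523.4,  58.6]), array([101.5,  15.8]), -1.5)
[346 153  14  47 345] [349.98550725 175.94202899] (array([516.8, -60.8]), array([107.8,  29.7]), -0.5)
dark (array([404.8, 282.7]), array([120.2,  32.1]), 40.5)
```

View pics/crops.png

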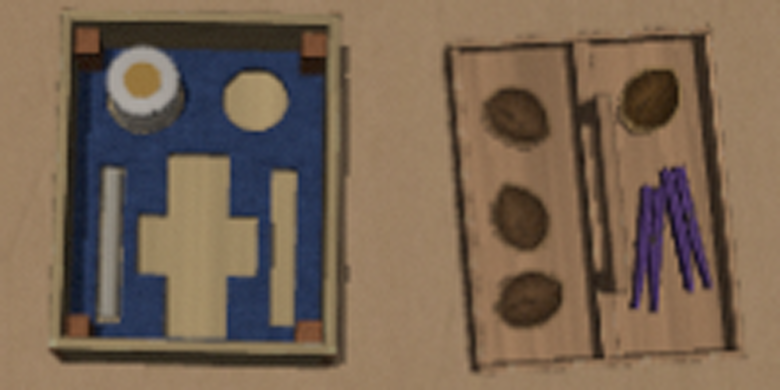

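```bash
cat > go.py <<'E'
# usage: go.py x y z yaw(deg of tool y) [mm]... -> shift (cm) and az (deg) in present tool axes
import sys
from h import *
s=env.get_state(); T=rot(s["eef_rot"]); M=T.as_matrix()
y0=np.degrees(np.arctan2(M[1,1],M[0,1])); print("t",s["time_s"],"pos",np.round(s["position"]*1000,1),"yaw",round(y0,2),"tilt",np.round(M[:,2],4),"w",round(s["gripper_width"],3),s["gripper_force"])
a=np.array(sys.argv[1:],float).reshape(-1,4)
for r in a: 
    g=R.from_matrix(np.c_[np.cross([np.cos(np.radians(r[3])),np.sin(np.radians(r[3])),0],[0,0,-1]),[np.cos(np.radians(r[3])),np.sin(np.radians(r[3])),0],[0,0,-1]])
    print(np.round(M.T@(r[:3]/1000-s["position"])*100,2),"rotvec",np.round((T.inv()*g).as_rotvec(degrees=True),2),"dyaw",round(r[3]-y0,1))
E
python3 - <<'E'
from m import *
c=dict(np.load("scene0.npz")); P=cloud(c); t=dict(np.load("top0.npz")); Q=cloud(t)
print("table",np.nanmedian(P[310:330,350:370],axis=(0,1)))
def sel(A,cx,cy,r,zl,zh):
    A=A.reshape(-1,3); A=A[~np.isnan(A[:,2])]; return A[(abs(A[:,0]-cx)<r)&(abs(A[:,1]-cy)<r)&(A[:,2]>zl)&(A[:,2]<zh)]
for n,A in(("scene",P),("top",Q)):
    q=sel(A,.402,.288,.075,.03,.06); print(n,"arm",len(q),box2(q))
    # robust extent along axis
    for ang in(39.5,40.5):
        d=np.array([np.cos(np.radians(ang)),np.sin(np.radians(ang))]); e=np.array([-d[1],d[0]])
        print(ang,np.round(np.percentile((q[:,:2]-[.402,.288])@d*1000,[1,50,99]),1),np.round(np.percentile((q[:,:2]-[.402,.288])@e*1000,[2,50,98]),1))
    q=sel(A,.55,0,.13,.064,.08); print("rim",box2(q))
    q=sel(A,.4,-.28,.13,.055,.08); print("handle",len(q),box2(q) if len(q)>5 else "")
# nest from scene, per-colour, plane .006
hsv=cv2.cvtColor(c["image"],cv2.COLOR_RGB2HSV); m=(((hsv[...,0]>100)&(hsv[...,0]<130)&(hsv[...,1]>90))*255).astype(np.uint8); m[:150]=0;m[230:]=0;m[:,:255]=0;m[:,365:]=0
v,u=np.nonzero(m); print("blue at insert top",box2(world(c,np.c_[u,v],z=.016)))
E
python3 go.py 400 0 260 10 402 288 150 130 402 288 150 30
```

```text
table [ 0.19333915  0.14401346 -0.00137906]
scene arm 435 (array([402.7, 289.8]), array([110.4,  21. ]), 41.5)
39.5 [-52.3   0.2  55.4] [-8.   3.3 10. ]
40.5 [-52.3   0.3  55.4] [-7.8  3.3  9.8]
rim (array([550.3,   2.7]), array([218.4, 176.6]), -1.5)
handle 163 (array([ 404.2, -278.2]), array([100.4,  13.6]), 3.2)
top arm 397 (array([402.6, 287.3]), array([111.8,  19.7]), 40.8)
39.5 [-53.9  -1.7  54.8] [-9.8 -1.5  8.3]
40.5 [-54.   -1.5  54.8] [-9.7 -1.5  8.1]
rim (array([550.5,   1.1]), array([216.1, 174.4]), -1.5)
handle 263 (array([ 400., -279.]), array([107.6,  10.4]), 3.6)
blue at insert top (array([581.2, -17.4]), array([134.2, 116.9]), -1.8)
t 0.1 pos [ 121.5 -484.4  230.5] yaw -75.92 tilt [-5.0e-04  1.9e-03 -1.0e+00] w 0.998 0.0
[ 38.8  -40.22  -2.88] rotvec [-9.000e-02 -8.000e-02 -8.592e+01] dyaw 85.9
[ 46.   -68.08   8.18] rotvec [-3.0000e-02  1.5000e-01  1.5408e+02] dyaw 205.9
[ 46.   -68.08   8.18] rotvec [-8.0000e-02 -1.0000e-01 -1.0592e+02] dyaw 105.9
```

Call:
jog_arm(moves=[[[9,-10,-1,0,0,-10,0],[18,-20,-2,0,0,-20,0],[28,-30,-2,0,0,-30,0],[38.8,-40.2,-2.9,0,0,-40,0],[38.8,-40.2,-2.9,0,0,-50,0],[38.8,-40.2,-2.9,0,0,-60,0],[38.8,-40.2,-2.9,0,0,-70,0],[40,-45,-2,0,0,-80,0],[41,-50,-1,0,0,-90,0],[43,-55,0,0,0,-100,0],[44,-60,1,0,0,-110,0],[46,-68,2,0,0,-120,0],[46,-68,8,0,0,-130,0],[46,-68,8,0,0,-140,0],[46,-68,8,0,0,-150,0],[46,-68,8,0,0,-160,0],[46,-68,8,0,0,-170,0],[46,-68,8,0,0,-180,0],[46,-68,8,0,0,-190,0],[46,-68,8,0,0,-200,0]]], squeeze=40)

```text
time_s: 2.6
position: [0.402, 0.2863, 0.1508]
eef_rot: [-0.001, -0.296, 0.955, -0.0]
wrist_force: [-0.6, 0.4, 0.2]
gripper_width: 0.999
gripper_force: 0.0
```

```bash
python3 go.py 402.6 288.3 60 130.5 402.6 288.3 11.5 130.5
```

```text
t 2.6 pos [402.  286.3 150.8] yaw 124.41 tilt [-1.e-03 -7.e-04 -1.e+00] w 0.999 0.0
[-0.18  0.14  9.08] rotvec [ 0.   -0.07 -6.09] dyaw 6.1
[-0.18  0.14 13.93] rotvec [ 0.   -0.07 -6.09] dyaw 6.1
```

Call:
jog_arm(moves=[[[-0.1,0.1,4,0,0,-6.1,0],[-0.1,0.1,9,0,0,-6.1,0],[-0.1,0.1,9,0,0,-6.1,0],[-0.1,0.1,9,0,0,-6.1,0]]])

```text
time_s: 3.1
position: [0.4032, 0.2883, 0.0623]
eef_rot: [0.0, -0.343, 0.939, 0.0]
wrist_force: [1.0, -0.7, -0.3]
gripper_width: 1.001
gripper_force: 0.0
```

```bash
python3 go.py 402.6 288.3 11.5 130.5; python3 - <<'E'
from h import *
c=env.read_camera("scene"); cv2.imwrite("pics/s1.png",cv2.resize(c["image"][190:350,150:350,::-1],(750,600)))
E
```

```text
t 3.1 pos [403.2 288.3  62.3] yaw 130.18 tilt [ 6.e-04  4.e-04 -1.e+00] w 1.001 0.0
[0.05 0.04 5.08] rotvec [-0.    0.04 -0.32] dyaw 0.3
```

View pics/s1.png

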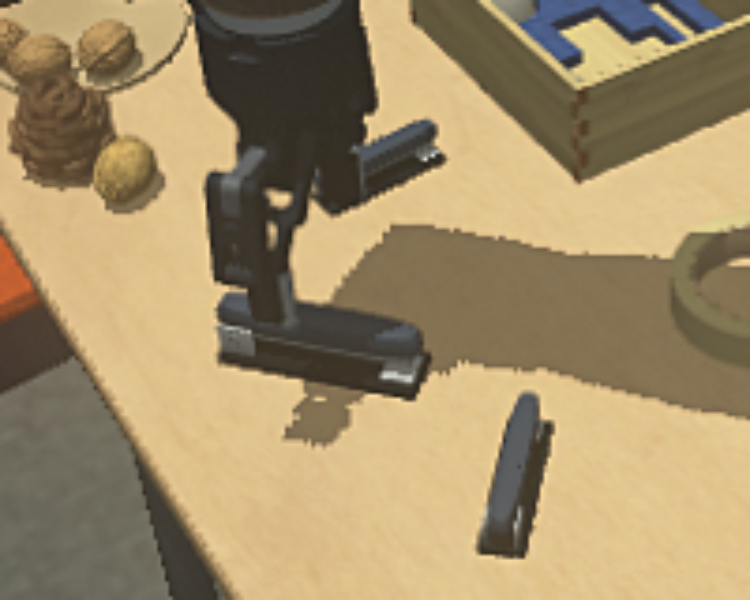

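The fingers straddle the large stapler (crop 320,345) and are lined up with it, with nothing else nearby. I'll go down and close.

Call:
jog_arm(moves=[[[0.05,0,2.5,0,0,-0.3,0],[0.05,0,4.9,0,0,-0.3,0],[0.05,0,4.9,0,0,-0.3,0],[0.05,0,4.9,0,0,-0.3,0.4],[0.05,0,4.9,0,0,-0.3,0.7],[0.05,0,4.9,0,0,-0.3,1],[0.05,0,4.9,0,0,-0.3,1],[0.05,0,4.9,0,0,-0.3,1],[0.05,0,4.9,0,0,-0.3,1],[0.05,0,4.9,0,0,-0.3,1]]], squeeze=40)

```text
time_s: 4.4
position: [0.4026, 0.288, 0.013]
eef_rot: [0.001, -0.346, 0.938, 0.0]
wrist_force: [-2.2, -0.3, 5.4]
gripper_width: 0.216
gripper_force: 39.4
```

```bash
python3 go.py 402.6 288.3 11.5 130.5
```

```text
t 4.4 pos [402.6 288.   13. ] yaw 130.5 tilt [ 8.e-04  9.e-04 -1.e+00] w 0.216 39.44639612920582
[-0.02  0.02  0.15] rotvec [ 0.01  0.07 -0.  ] dyaw 0.0
```

Call:
jog_arm(moves=[[[0,0,-3,0,0,0,1],[0,0,-7,0,0,0,1],[0,0,-12,0,0,0,1],[0,0,-14,0,0,0,1],[0,0,-14,0,0,0,1],[0,0,-14,0,0,0,1]]])

```text
time_s: 5.15
position: [0.4013, 0.2869, 0.1507]
eef_rot: [-0.001, -0.346, 0.938, -0.0]
wrist_force: [-0.6, -0.2, -1.9]
gripper_width: 0.214
gripper_force: 39.8
```

```bash
python3 go.py 521.5 2.3 150 88.8
```

```text
t 5.15 pos [401.3 286.9 150.7] yaw 130.48 tilt [-0.0024 -0.0018 -1.    ] w 0.214 39.816778069362044
[  9.33 -29.45   0.09] rotvec [-0.05 -0.17 41.68] dyaw -41.7
```

Call:
jog_arm(moves=[[[2,-5,0,0,0,8,1],[3.5,-10,0,0,0,16,1],[5,-15,0,0,0,24,1],[6.5,-20,0,0,0,32,1],[8,-25,0,0,0,38,1],[9.3,-29.4,0,0,0,41.7,1],[9.3,-29.4,0,0,0,41.7,1],[9.3,-29.4,0,0,0,41.7,1],[9.3,-29.4,0,0,0,41.7,1],[9.3,-29.4,0,0,0,41.7,1]]])

```text
time_s: 6.4
position: [0.522, 0.0047, 0.1521]
eef_rot: [-0.0, 0.01, 1.0, 0.0]
wrist_force: [0.1, -0.1, -2.4]
gripper_width: 0.216
gripper_force: 40.0
```

```bash
python3 go.py 521.5 2.3 17 88.8; python3 - <<'E'
from m import *
c=env.read_camera("scene"); P=cloud(c); np.savez("s2.npz",**c)
# stapler: points below fingers z .13-.18 near TCP
A=P.reshape(-1,3); A=A[~np.isnan(A[:,2])]
for lo,hi in((.132,.140),(.14,.158),(.158,.172),(.16,.185)):
    q=A[(abs(A[:,0]-.5215)<.075)&(abs(A[:,1]-.003)<.035)&(A[:,2]>lo)&(A[:,2]<hi)]
    if len(q)>5: print(lo,hi,len(q),box2(q),np.round(np.percentile(q[:,0]*1000,[1,99]),1),np.round(np.percentile(q[:,2]*1000,[1,99]),1))
cv2.imwrite("pics/s2.png",cv2.resize(c["image"][90:250,220:420,::-1],(750,600)))
E
```

```text
t 6.4 pos [522.    4.7 152.1] yaw 88.9 tilt [-5.e-04  1.e-04 -1.e+00] w 0.216 40.03182396758348
[ 0.03 -0.24 13.51] rotvec [ 0.   -0.03  0.1 ] dyaw -0.1
0.132 0.14 11 (array([516.3,  17.8]), array([100.2,  20.4]), 11.6) [469.  566.2] [138.3 139.9]
0.14 0.158 289 (array([521.4,   9.6]), array([114.7,  29.7]), 5.0) [466.1 577.7] [140.5 157.6]
0.158 0.172 167 (array([521.9,   8.2]), array([107.4,  43.8]), 20.0) [466.6 575.6] [158.4 172. ]
0.16 0.185 333 (array([522.4,   6.9]), array([107.4,  46.5]), 20.0) [467.7 573.5] [160.5 184.7]
```

View pics/s2.png

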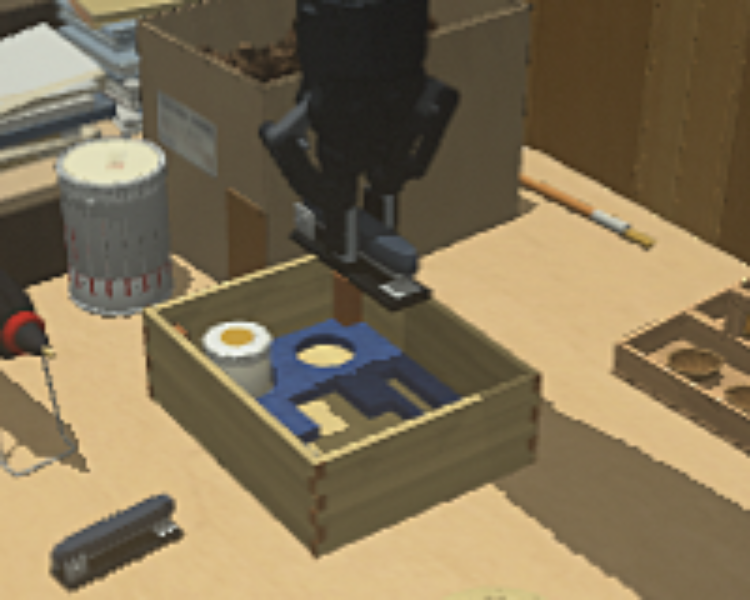

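The stapler is held level and centred over the nest. I'll lower it to just above the insert and re-check.

Call:
jog_arm(moves=[[[0,-0.2,4,0,0,0.1,1],[0,-0.2,8,0,0,0.1,1],[0,-0.2,11,0,0,0.1,1],[0,-0.2,11.4,0,0,0.1,1],[0,-0.2,11.4,0,0,0.1,1],[0,-0.2,11.4,0,0,0.1,1]]])

```text
time_s: 7.2
position: [0.5239, 0.0018, 0.04]
eef_rot: [0.002, 0.011, 1.0, 0.0]
wrist_force: [0.5, -0.5, -2.1]
gripper_width: 0.214
gripper_force: 40.0
```

```bash
python3 go.py 521.5 2.3 19 88.8; python3 - <<'E'
from h import *
s=env.get_state(); print(s["wrist_force"])
c=env.read_camera("top"); cv2.imwrite("pics/t3.png",cv2.resize(c["image"][100:220,260:400,::-1],(700,600)))
c=env.read_camera("scene"); cv2.imwrite("pics/s3.png",cv2.resize(c["image"][150:250,240:380,::-1],(800,571)))
E
```

```text
t 7.2 pos [523.9   1.8  40. ] yaw 88.7 tilt [ 0.0033  0.     -1.    ] w 0.214 40.03388922661543
[0.24 0.05 2.1 ] rotvec [ 0.01  0.19 -0.1 ] dyaw 0.1
[ 0.46516921 -0.53004021 -2.10932176]
```

View pics/s3.png

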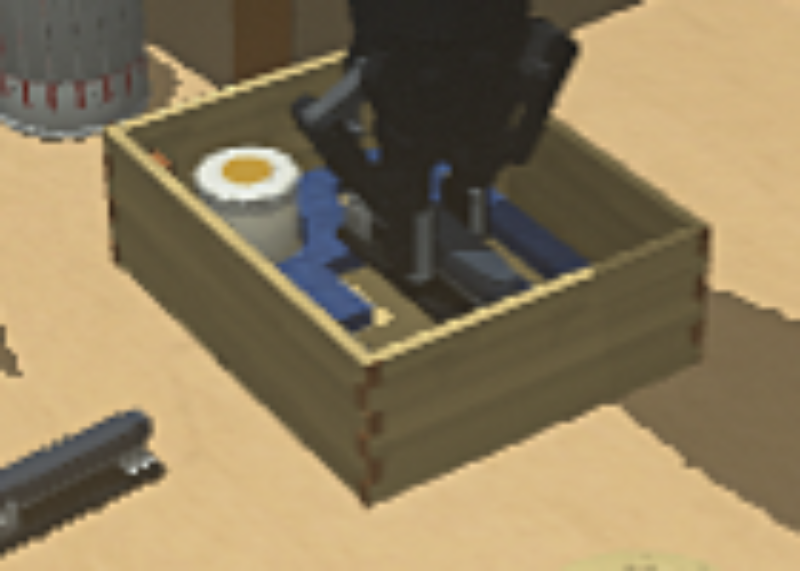

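Stapler is above its nest, jar and stick are untouched. I'll lower gently with the small x correction.

Call:
jog_arm(moves=[[[0.2,0,0,0,0,0,1],[0.2,0,0.4,0,0,0,1],[0.2,0,0.8,0,0,0,1],[0.2,0,1.1,0,0,0,1],[0.2,0,1.4,0,0,0,1],[0.2,0,1.6,0,0,0,1],[0.2,0,1.6,0,0,0,1],[0.2,0,1.6,0,0,0,1]]])

```text
time_s: 8.3
position: [0.5205, 0.0016, 0.0224]
eef_rot: [0.0, 0.011, 1.0, -0.0]
wrist_force: [-0.1, -0.1, -1.6]
gripper_width: 0.212
gripper_force: 40.0
```

```bash
python3 go.py 521.5 2.3 19 88.8; python3 -c "
from h import *
print(env.get_state()['wrist_force'])"
```

```text
t 8.3 pos [520.5   1.6  22.4] yaw 88.68 tilt [ 2.e-04 -0.e+00 -1.e+00] w 0.212 40.04038623534143
[-0.1   0.07  0.34] rotvec [-0.    0.01 -0.12] dyaw 0.1
[-0.12942346 -0.14647959 -1.55014857]
```

Call:
jog_arm(moves=[[[-0.1,0,0.1,0,0,0,1],[-0.1,0,0.2,0,0,0,1],[-0.1,0,0.3,0,0,0,1],[-0.1,0,0.35,0,0,0,1],[-0.1,0,0.35,0,0,0,1],[-0.1,0,0.35,0,0,0,1]]])

```text
time_s: 9.05
position: [0.5213, 0.0017, 0.0191]
eef_rot: [0.0, 0.011, 1.0, 0.0]
wrist_force: [-1.6, -0.4, 2.3]
gripper_width: 0.214
gripper_force: 40.5
```

Call:
jog_arm(moves=[[[0,0,0,0,0,0,0.72],[0,0,0,0,0,0,0.65],[0,0,0,0,0,0,0.6],[0,0,0,0,0,0,0.6],[0,0,0,0,0,0,0.6],[0,0,-1,0,0,0,0.6],[0,0,-3,0,0,0,0.6],[0,0,-8,0,0,0,0.5],[0,0,-14,0,0,0,0],[0,0,-19,0,0,0,0],[0,0,-19,0,0,0,0]]])

```text
time_s: 10.42
position: [0.5245, 0.0016, 0.2147]
eef_rot: [0.006, 0.011, 1.0, 0.0]
wrist_force: [0.5, 0.1, -0.7]
gripper_width: 1.003
gripper_force: 0.0
```

```bash
python3 go.py 400.5 -279 200 93.3; python3 - <<'E'
from h import *
c=env.read_camera("scene"); P=cloud(c); cv2.imwrite("pics/s4.png",cv2.resize(c["image"][150:250,240:380,::-1],(800,571)))
A=P.reshape(-1,3); A=A[~np.isnan(A[:,2])]
q=A[(abs(A[:,0]-.5215)<.065)&(abs(A[:,1]-.003)<.02)&(A[:,2]>.034)&(A[:,2]<.06)]
print(len(q),np.percentile(q,[2,98],axis=0), np.median(q,0))
E
```

```text
t 10.425 pos [524.5   1.6 214.7] yaw 88.68 tilt [ 1.140e-02  1.000e-04 -9.999e-01] w 1.003 0.0
[ 11.77 -28.34   1.33] rotvec [-0.01  0.65 -4.62] dyaw 4.6
184 [[ 0.48659967 -0.00673958  0.03455349]
 [ 0.57147165  0.01192477  0.04345172]] [0.52606774 0.00536046 0.04089561]
```

View pics/s4.png

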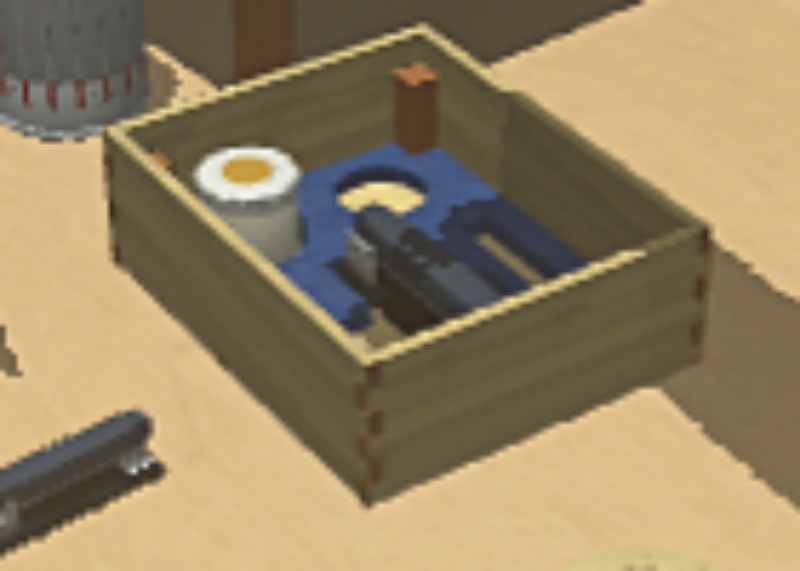

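The stapler lies flat in its nest (crop 430,260). The jar is in place. Next is the tray.

Call:
jog_arm(moves=[[[2,-5,0,0,0,-1,0.4],[4,-10,0,0,0,-2,0.4],[6,-15,0,0,0,-3,0.4],[8,-20,0,0,0,-4,0.4],[10,-25,0,0,0,-4.6,0.4],[11.7,-28.3,3,0,0,-4.6,0.4],[11.7,-28.3,9,0,0,-4.6,0.4],[11.7,-28.3,9.3,0,0,-4.6,0.4],[11.7,-28.3,9.3,0,0,-4.6,0.4],[11.7,-28.3,9.3,0,0,-4.6,0.4]]])

```text
time_s: 11.72
position: [0.3997, -0.2792, 0.1179]
eef_rot: [0.002, -0.029, 1.0, -0.001]
wrist_force: [0.5, 0.4, 0.3]
gripper_width: 0.599
gripper_force: 0.0
```

```bash
python3 go.py 400.5 -279 39.5 93.3
```

```text
t 11.725 pos [ 399.7 -279.2  117.9] yaw 93.34 tilt [ 0.0033 -0.0023 -1.    ] w 0.599 0.0
[-0.06  0.04  7.84] rotvec [-0.14  0.18  0.04] dyaw -0.0
```

Call:
jog_arm(moves=[[[0,0,3,0,0,0,0.4],[0,0,6,0,0,0,0.4],[0,0,7.7,0,0,0,0.4],[0,0,7.7,0,0,0,0.4],[0,0,7.7,0,0,0,0.7],[0,0,7.7,0,0,0,0.9],[0,0,7.7,0,0,0,1],[0,0,7.7,0,0,0,1],[0,0,7.7,0,0,0,1],[0,0,7.7,0,0,0,1]]], squeeze=60)

```text
time_s: 12.98
position: [0.3989, -0.2793, 0.0402]
eef_rot: [0.001, -0.029, 1.0, -0.001]
wrist_force: [-0.9, -0.1, 6.6]
gripper_width: 0.094
gripper_force: 60.2
```

```bash
python3 go.py 400.5 -279 39.5 93.3
```

```text
t 12.975 pos [ 398.9 -279.3   40.2] yaw 93.28 tilt [ 0.0025 -0.0016 -1.    ] w 0.094 60.16500234603882
[-0.16  0.02  0.07] rotvec [-0.1   0.14 -0.02] dyaw 0.0
```

Call:
jog_arm(moves=[[[0,0,-1,0,0,0,1],[0,0,-3,0,0,0,1],[0,0,-7,0,0,0,1],[0,0,-12,0,0,0,1],[0,0,-16,0,0,0,1],[0,0,-16,0,0,0,1],[0,0,-16,0,0,0,1]]])

```text
time_s: 13.85
position: [0.3971, -0.2781, 0.1979]
eef_rot: [-0.001, -0.029, 1.0, 0.001]
wrist_force: [-0.4, -0.9, -2.6]
gripper_width: 0.094
gripper_force: 58.9
```

```bash
python3 go.py 550.4 2 200 88.6
```

```text
t 13.85 pos [ 397.1 -278.1  197.9] yaw 93.28 tilt [-0.0016  0.0011 -1.    ] w 0.094 58.93559217453003
[-16.91  27.09  -0.2 ] rotvec [ 0.06 -0.09  4.68] dyaw -4.7
```

Call:
jog_arm(moves=[[[-3,5,0,0,0,1,1],[-6,10,0,0,0,2,1],[-9,15,0,0,0,3,1],[-12,20,0,0,0,4,1],[-15,24,0,0,0,4.7,1],[-16.8,26.5,0,0,0,4.7,1],[-16.8,27,0,0,0,4.7,1],[-16.8,27,0,0,0,4.7,1],[-16.8,27,0,0,0,4.7,1],[-16.8,27,0,0,0,4.7,1]]])

```text
time_s: 15.1
position: [0.5497, -0.0005, 0.1988]
eef_rot: [-0.0, 0.013, 1.0, -0.0]
wrist_force: [-0.9, -0.7, -2.2]
gripper_width: 0.094
gripper_force: 59.1
```

```bash
python3 go.py 549 2 110 88.6; python3 - <<'E'
from m import *
zt=env.get_state()["position"][2]; b=zt-.0402
for n in("top","scene"):
    c=env.read_camera(n); A=cloud(c).reshape(-1,3); A=A[~np.isnan(A[:,2])]
    q=A[(abs(A[:,0]-.55)<.12)&(abs(A[:,1])<.1)&(A[:,2]>b-.003)&(A[:,2]<b+.034)]
    print(n,len(q),box2(q),np.percentile(q[:,2],[1,99])-b)
    h=q[q[:,2]>b+.02]; print(box2(h))
    F=np.linalg.lstsq(np.c_[h[:,:2]-h[:,:2].mean(0),np.ones(len(h))],h[:,2],rcond=None)[0]; print("slope",F)
    if n=="scene": cv2.imwrite("pics/s5.png",cv2.resize(c["image"][90:250,220:420,::-1],(750,600)))
E
```

```text
t 15.1 pos [ 5.497e+02 -5.000e-01  1.988e+02] yaw 88.48 tilt [-2.e-04 -2.e-04 -1.e+00] w 0.094 59.10631477832794
[0.07 0.25 8.88] rotvec [-0.01 -0.01 -0.12] dyaw 0.1Traceback (most recent call last):
  File "<stdin>", line 6, in <module>
    return _quantile_unchecked(
        a, q, axis, out, overwrite_input, method, keepdims, weights)
    return _ureduce(a,
                    func=_quantile_ureduce_func,
    ...<5 lines>...
                    overwrite_input=overwrite_input,
                    method=method)
    r = func(a, **kwargs)
    result = _quantile(arr,
                       quantiles=q,
    ...<2 lines>...
                       out=out,
                       weights=wgt)
    slices_having_nans = np.isnan(arr[-1, ...])
                                  ~~~^^^^^^^^^
IndexError: index -1 is out of bounds for axis 0 with size 0
```

```bash
python3 - <<'E'
from m import *
b=env.get_state()["position"][2]-.0402
c=env.read_camera("scene"); cv2.imwrite("pics/s5.png",cv2.resize(c["image"][70:250,220:420,::-1],(660,594)))
A=cloud(c).reshape(-1,3); A=A[~np.isnan(A[:,2])]
q=A[(abs(A[:,0]-.55)<.12)&(abs(A[:,1])<.1)&(A[:,2]>b-.01)&(A[:,2]<b+.034)]
print(len(q),box2(q) if len(q)>5 else "",np.percentile(q[:,2],[1,99])-b if len(q) else "")
h=q[(q[:,2]>b+.023)]; print(box2(h)); i=h[:,1].argmax()
F=np.linalg.lstsq(np.c_[h[:,:2]-h[:,:2].mean(0),np.ones(len(h))],h[:,2],rcond=None)[0]; print("slope",F,b)
E
```

```text
3066 (array([550. ,  -1.2]), array([193.5, 154.6]), -1.2) [-0.00069087  0.02871323]
(array([550.2,  -0.9]), array([192.9, 153.9]), -1.0)
slope [1.18283891e-04 2.02431189e-03 1.84925043e-01] 0.15875336926537525
```

View pics/s5.png

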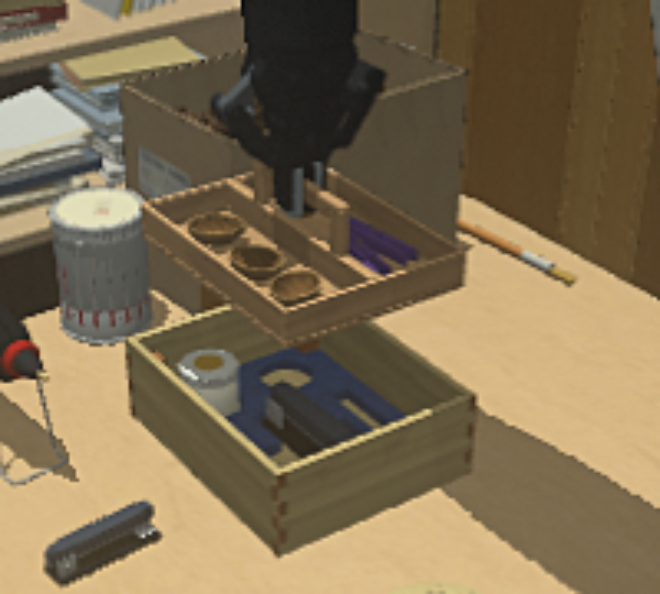

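The tray hangs level and square over the box. It needs about 3 mm in +y. I'll lower it to just above the rim.

Call:
jog_arm(moves=[[[0,0.3,0,0,0,0.3,1],[0,0.3,3,0,0,0.3,1],[0,0.3,6,0,0,0.3,1],[0,0.3,7.2,0,0,0.3,1],[0,0.3,7.2,0,0,0.3,1],[0,0.3,7.2,0,0,0.3,1],[0,0.3,7.2,0,0,0.3,1],[0,0.3,7.2,0,0,0.3,1]]])

```text
time_s: 16.2
position: [0.5508, 0.0036, 0.1277]
eef_rot: [0.001, 0.015, 1.0, 0.0]
wrist_force: [-0.5, 0.4, -2.1]
gripper_width: 0.094
gripper_force: 59.0
```

```bash
python3 go.py 549 2.5 115 88.6; python3 - <<'E'
from m import *
b=env.get_state()["position"][2]-.0402
c=env.read_camera("scene")
A=cloud(c).reshape(-1,3); A=A[~np.isnan(A[:,2])]
q=A[(abs(A[:,0]-.55)<.12)&(abs(A[:,1])<.1)&(A[:,2]>b+.01)&(A[:,2]<b+.034)]
h=q[(q[:,2]>b+.023)]; print(b,box2(h))
E
```

```text
t 16.2 pos [550.8   3.6 127.7] yaw 88.28 tilt [ 0.0017  0.     -1.    ] w 0.094 59.040770530700684
[ 0.18 -0.11  1.27] rotvec [ 0.    0.1  -0.32] dyaw 0.3
0.08747067788490513 (array([551.5,   3.1]), array([194. , 153.1]), -1.8)
```

Call:
jog_arm(moves=[[[0.1,-0.1,0,0,0,-0.2,1],[0.1,-0.1,0.5,0,0,-0.2,1],[0.1,-0.1,1.0,0,0,-0.2,1],[0.1,-0.1,1.5,0,0,-0.2,1],[0.1,-0.1,2.0,0,0,-0.2,1],[0.1,-0.1,2.4,0,0,-0.2,1],[0.1,-0.1,2.6,0,0,-0.2,1],[0.1,-0.1,2.6,0,0,-0.2,1],[0.1,-0.1,2.6,0,0,-0.2,1]]])

```text
time_s: 17.38
position: [0.5494, 0.0026, 0.101]
eef_rot: [0.0, 0.013, 1.0, -0.0]
wrist_force: [-0.4, 0.0, -2.2]
gripper_width: 0.091
gripper_force: 59.1
```

```bash
python3 go.py 549 2.5 96.2 88.6
```

```text
t 17.375 pos [549.4   2.6 101. ] yaw 88.49 tilt [ 5.e-04 -0.e+00 -1.e+00] w 0.091 59.10712122917175
[ 0.04 -0.01  0.48] rotvec [-0.    0.03 -0.11] dyaw 0.1
```

Tray is inside the box with no contact yet and 4.8 mm to go.

Call:
jog_arm(moves=[[[0,0,0.15,0,0,0,1],[0,0,0.3,0,0,0,1],[0,0,0.4,0,0,0,1],[0,0,0.48,0,0,0,1],[0,0,0.48,0,0,0,1],[0,0,0.48,0,0,0,1]]])

```text
time_s: 18.12
position: [0.5491, 0.0026, 0.0962]
eef_rot: [0.0, 0.013, 1.0, -0.0]
wrist_force: [-1.4, 0.8, 0.6]
gripper_width: 0.09
gripper_force: 59.5
```

Call:
jog_arm(moves=[[[0,0,0.03,0,0,0,0.85],[0,0,0.03,0,0,0,0.75],[0,0,0.03,0,0,0,0.6],[0,0,0.03,0,0,0,0.5],[0,0,0.03,0,0,0,0.5],[0,0,-1,0,0,0,0.5],[0,0,-4,0,0,0,0.5],[0,0,-9,0,0,0,0.5],[0,0,-12,0,0,0,0.5],[5,0,-14,0,0,0,0.5],[10,0,-14,0,0,0,0.5],[15,0,-14,0,0,0,0.5],[20,0,-14,0,0,0,0.5],[20,0,-14,0,0,0,0.5],[20,0,-14,0,0,0,0.5]]])

```text
time_s: 20.0
position: [0.3503, 0.0079, 0.2371]
eef_rot: [0.002, 0.013, 1.0, 0.0]
wrist_force: [0.4, -0.0, -0.2]
gripper_width: 0.496
gripper_force: 0.0
```

```bash
python3 - <<'E'
from m import *
c=env.read_camera("scene")
A=cloud(c).reshape(-1,3); A=A[~np.isnan(A[:,2])]
q=A[(abs(A[:,0]-.55)<.09)&(abs(A[:,1]-.002)<.074)&(A[:,2]>.078)&(A[:,2]<.09)]; print(box2(q),np.percentile(q[:,2],[10,50,90]))
F=np.linalg.lstsq(np.c_[q[:,:2]-q[:,:2].mean(0),np.ones(len(q))],q[:,2],rcond=None)[0]; print("slope",F)
h=A[(abs(A[:,0]-.55)<.08)&(abs(A[:,1])<.05)&(A[:,2]>.107)&(A[:,2]<.13)]; print("handle",box2(h),np.percentile(h[:,2],95))
cv2.imwrite("pics/s6.png",cv2.resize(c["image"][120:250,220:400,::-1],(800,578)))
E
```

```text
(array([550.1,   2. ]), array([179.8, 147.9]), 0.0) [0.07912627 0.08202446 0.08400762]
slope [-0.00044755  0.00560919  0.08188833]
handle (array([549. ,   3.4]), array([109.7,  11. ]), -0.2) 0.12123929058780565
```

View pics/s6.png

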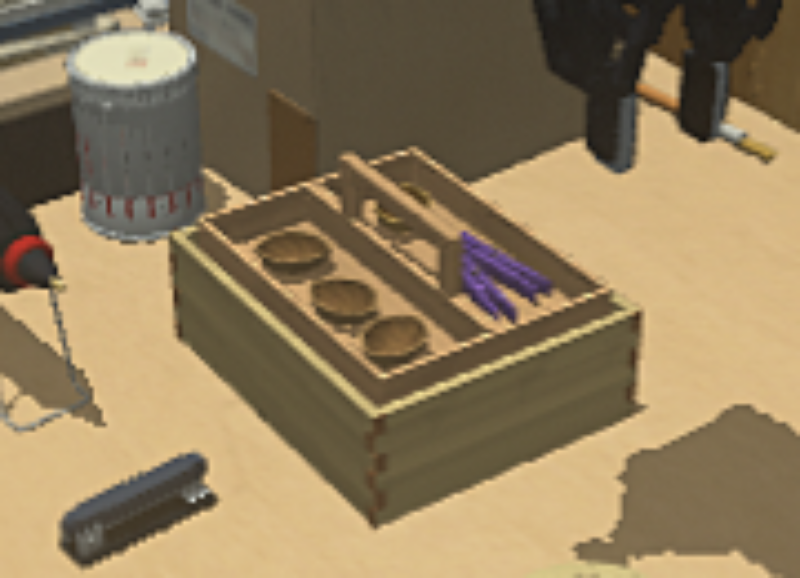

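The tray is level and fully down, with its wall top at about 83 mm and the handle top at about 121 mm. The gripper is clear, so I'm handing in.

```bash
python3 -c "
from bench import env
print(env.finish_job())"
```

```text
the job is handed in; nothing more can be done
None
```

I packed the box and handed the job in at about 20 s: the stapler lies flat in its nest, the tray sits level and fully down on top, and the robot is clear. The paint jar hadn't moved when last seen before the tray covered it, the glue stick wasn't re-checked, and the hand-in returned no verdict.

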